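# Vent the leak-test manifold

## Robot

A 6-joint arm with a two-finger parallel gripper is mounted at the origin on the work surface. World frame = base frame: x ahead of the robot, y to its left, z up, the work surface at z = 0. Lengths are in m, angles in rad, forces in N, time in s.
With the tool pointing down it reaches from about 0.35 to 0.85 m from the base axis. Payload 8.1 kg.
Tool frame: the origin (TCP) lies where the fingers leave the gripper's body, on its centre line; the fingertips stand 84 mm ahead of it and the grasp point (between the pads) lies 65 mm ahead of it; z points along the fingers, y is the line along which they close (so a half turn about z gives the same grasp; the last joint's range is limited). The gripper opens to 93 mm and grips with 3 to 60 N. Pads are 15 mm wide; open, the fingers measure 128 mm over their backs; the gripper's body (75 mm by 188 mm) begins 65 mm behind the grasp point.
Start: joints at [-1.415, 0.13, 1.488, -0, 1.523, -0.085], TCP at [0.143, -0.583, 0.303] pointing down, gripper open.
Joint ranges: [-2.96, 2.96], [-0.89, 2.26], [0.02, 2.5], [-1.34, 4.48], [0, 2.73], [-2.66, 2.66]. Speed limits (rad/s): [2.39, 2.39, 2.79, 3.14, 3.14, 3.14].

## Interface

Orientations are given as a rotation vector (axis times angle).
In Python, from plant import robot gives the robot as it stands.
- The arm moves only by the shell command python3 -m jog 'ROWS' [FORCE]. ROWS is text: rows parted by semicolons, each of 5 numbers parted by spaces: the opening, from 0 (shut) to 1 (fully open), then the shift along the tool's x, y, z in m, then the turn about the tool's z in degrees. A call has 1 to 10 rows; each row shifts and turns the commanded pose from where the row before left it, along the tool's axes as they then stand; what a row does not reach is not made up. A row lasts 1/12 s, in which the tool goes at most 41.7 mm and 7.16 degrees, less where a joint would pass 70% of its speed; a pose out of reach is approached as far as the arm can. A call with a gripper value outside its range is refused whole. The fingers move at their own pace and stop on an object; FORCE is the grip in N (left out, the last holds). Time passes only in rows, so rows that do not move let the fingers close. It gives the time, the measured TCP pose, the force, the opening and the grip force at its end, in the units of the state.
- robot.read_state(): the state, without advancing time (a new reading comes with each control period).
- robot.read_camera(name): name is "scene" or "side" or "wrist"; returns a dict with "color" (400x640x3 uint8, red, green, blue), "intrinsics" (3x3 intrinsics, pixels), "pose" (4x4, takes a point from camera to world coordinates); the wrist camera has in their place "tool_from_camera" (4x4, takes a point from camera to tool coordinates, whose origin is the TCP and whose axes are the flange's). Camera axes: x right, y down, z forward; pixel columns grow to the right and rows downward; lengths in m; the calibration is good to about 2 mm. The wrist camera is an equidistant fisheye: a pixel r from the principal point sees the ray r / f radians off the axis. A picture is of the moment at which its call begins: read the wrist's pose just before it. There is no depth.
- robot.close_job(): hands the job in; it is judged then, once.
The state is a dict: "t": time; "q": joint angles; "dq": joint speeds; "joint_torque": joint torques, N m; "tool_pos": TCP position; "orientation": TCP orientation; "force": force on the tool from outside, world axes, zero at the start; "wrist_torque": the same for the moment, N m; "opening": finger opening in m; "gripper_force": force on a finger pad.
Only numpy, scipy, OpenCV 4.12 (cv2) and the standard library are available. Lean on these libraries where they do the work, as an engineer would, in place of code of your own. Each camera call takes 0.05 s, during which the arm holds its last target. There are 200 camera calls.

## Task

The leak test is over, so make the bench manifold safe: with the closed fingertips, push the lever of the supply valve (the one fed by the steel riser pipe through the bench) round until it is fully shut, crosswise to its pipe, and only then push the lever of the vent valve (the one with the ribbed silencer) round until it is fully open, in line with its pipe. Only push the levers from the side, gently up to their stops, without pinching them or forcing them; leave the valve of the canister under test, and the loose bottle, tape roll and plug, as they are.

Things in the scene. Friction and masses are not known exactly. Their poses are not given: they have to be found in the camera images.
- manifold: fixed aluminium bar 40 x 400 x 40 mm along its y on two feet, 30 to 70 mm up; origin on the bench under the middle valve's stem; bar centre line at x = +56 mm. Three valves leave its robot side at y = -130, 0, 130 mm, in any order, all turned like the bar. Dial gauge 63 mm across, top 115 mm up, on the bar at y = +188 mm
- supply_valve: supply valve: fixed brass ball valve. Origin on the bench under its upright stem; x runs along its pipe to the bar, -x is its outer side, z up. Pipe axis 50 mm up, body radius 17.5, stem radius 10 up to 88 mm. Its outer side ends 62 mm from the stem in a steel elbow on a riser pipe that comes up through a round flange on the bench
- supply_grip (a point): middle of this valve's black lever grip, 75 mm from the stem axis, 98 mm up. The grip is 22 mm wide, 10 mm thick (93 to 103 mm up), from 39 to 105 mm from the stem axis; a steel strip joins it to the stem
- supply_lever (a joint): supply valve's lever about its upright stem: 0 = fully shut (stop), crosswise to the pipe, pointing along the valve's -y; 1.571 = fully open (stop), in line with the pipe, pointing along the valve's -x, away from the bar. Opens clockwise from above; stiff (0.4 N m, about 5 N at the grip), stays where left
- vent_valve: vent valve: fixed brass ball valve. Origin on the bench under its upright stem; x runs along its pipe to the bar, -x is its outer side, z up. Pipe axis 50 mm up, body radius 17.5, stem radius 10 up to 88 mm. Its outer side carries a ribbed bronze silencer 27 mm across that ends in the open air 98 mm from the stem
- vent_grip (a point): middle of this valve's black lever grip, 75 mm from the stem axis, 98 mm up. The grip is 22 mm wide, 10 mm thick (93 to 103 mm up), from 39 to 105 mm from the stem axis; a steel strip joins it to the stem
- vent_lever (a joint): vent valve's lever about its upright stem: 0 = fully shut (stop), crosswise to the pipe, pointing along the valve's -y; 1.571 = fully open (stop), in line with the pipe, pointing along the valve's -x, away from the bar. Opens clockwise from above; stiff (0.4 N m, about 5 N at the grip), stays where left
- part_valve: valve of the part under test: fixed brass ball valve. Origin on the bench under its upright stem; x runs along its pipe to the bar, -x is its outer side, z up. Pipe axis 50 mm up, body radius 17.5, stem radius 10 up to 88 mm. Its outer side carries the part, an aluminium canister 60 mm across (20 to 80 mm up) from 58 to 170 mm from the stem, on a rubber cradle
- part_grip (a point): middle of this valve's black lever grip, 75 mm from the stem axis, 98 mm up. The grip is 22 mm wide, 10 mm thick (93 to 103 mm up), from 39 to 105 mm from the stem axis; a steel strip joins it to the stem
- part_lever (a joint): part valve's lever about its upright stem: 0 = fully shut (stop), crosswise to the pipe, pointing along the valve's -y; 1.571 = fully open (stop), in line with the pipe, pointing along the valve's -x, away from the bar. Opens clockwise from above; stiff (0.4 N m, about 5 N at the grip), stays where left
- bottle: loose squeeze bottle of leak spray, clear with white cap and nozzle, 48 mm across, 146 mm tall, upright behind the bar; origin under its base
- tape: loose roll of yellow tape lying flat behind the bar, 90 mm across, 25 mm tall; origin under its middle
- plug: loose brass hex plug, 31 mm across, 26 mm tall, standing between the outer ends of two neighbouring valve legs; origin under its base
Mind the look-alikes: they are no part of the job. Leave any blue or turquoise look-alike of the supply_valve alone.

How it is judged:
By the outcome, as a careful person would: the job done as asked, in the order asked, and still so for the second after the job is handed in, with the robot touching nothing.
It also fails if it takes over 56 s, if anything falls off the work surface, if the arm or the gripper's body presses on something with over 40 N, if the wrist force passes 120 N, or if a joint passes its speed limit or range.

## Working session

There is one attempt and no reset: what is moved stays moved. The work goes in short steps, Python scripts to look and compute and a shell command to move; the robot and the scene stay as the last step left them, time stands still between calls to the robot, and variables do not carry over. Pictures are saved under pics/ and viewed, at most 10 in all, crops included, and the job is handed in when it is done.

```bash
mkdir -p pics; ls; python3 - <<'E'
from plant import robot
import cv2,numpy as np
for n in("scene","side"):
    c=robot.read_camera(n); cv2.imwrite(f"pics/{n}0.png",c["color"][:,:,::-1]); print(n,c["intrinsics"].tolist(),np.round(c["pose"],4).tolist())
s=robot.read_state();print(s)
E
```

```text
pics
scene [[432.1917328171436, 0.0, 320.25935108213923], [0.0, 432.1917328171436, 204.16116295063605], [0.0, 0.0, 1.0]] [[-0.3444, 0.6591, -0.6686, 1.2438], [0.9388, 0.2478, -0.2392, 0.2775], [0.008, -0.71, -0.7041, 0.7944], [0.0, 0.0, 0.0, 1.0]]
side [[431.9179821514754, 0.0, 326.58448842734214], [0.0, 431.9179821514754, 203.90505029805274], [0.0, 0.0, 1.0]] [[-0.7115, -0.3873, 0.5863, 0.0464], [-0.7026, 0.3866, -0.5974, 0.5792], [0.0047, -0.837, -0.5472, 0.5698], [0.0, 0.0, 0.0, 1.0]]
{'t': 0.1, 'q': array([-1.41539297e+00,  1.31086841e-01,  1.48920415e+00,  2.31104175e-06,
        1.52299624e+00, -8.54233598e-02]), 'dq': array([ 8.74432677e-04, -1.10633756e-03, -5.09132207e-03, -3.64541600e-05,
        5.64559955e-04, -6.54240064e-04]), 'joint_torque': array([ 4.76992609e-04, -5.61341500e+01, -4.93094909e+01,  7.70650199e-02,
        2.91880203e-02, -4.37589779e-05]), 'tool_pos': array([ 0.14305201, -0.58229905,  0.30177297]), 'orientation': array([-3.11716326e+00, -3.77172605e-01,  8.94463885e-05]), 'force': array([ 0.70364116, -0.18049759,  0.49295875]), 'wrist_torque': array([-0.00448769, -0.00712514, -0.00561002]), 'gripper_force': 0.0, 'opening': 0.0931680579269095}
```

View pics/scene0.png

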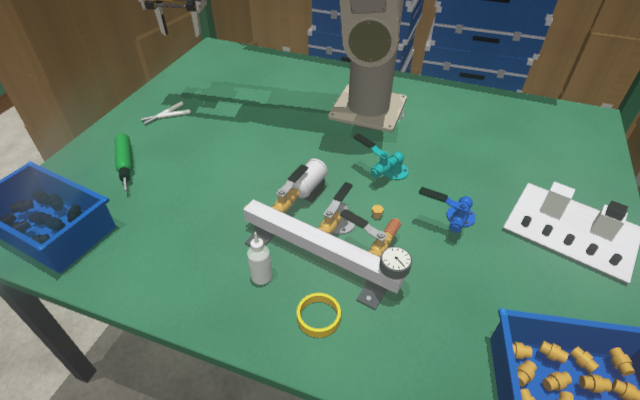

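View pics/side0.png

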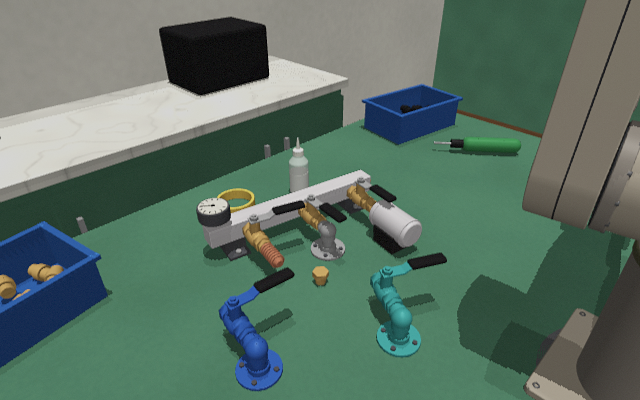

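The scene picture shows the canister on the far-left valve, the supply valve in the middle (riser flange at about 342,225) with its lever pointing away from the bar, and the vent valve next to the gauge (silencer at 392,228) with its lever crosswise. The blue and turquoise valves are look-alikes. I'll zoom in to measure.

```bash
python3 - <<'E'
import cv2,numpy as np
a=cv2.imread("pics/scene0.png")[150:300,240:440]; b=cv2.imread("pics/side0.png")[165:305,185:435]
cv2.imwrite("pics/sc.png",cv2.resize(a,None,fx=4,fy=4,interpolation=cv2.INTER_CUBIC)); cv2.imwrite("pics/sd.png",cv2.resize(b,None,fx=3.2,fy=3.2,interpolation=cv2.INTER_CUBIC))
E
```

```text
(no output)
```

View pics/sc.png

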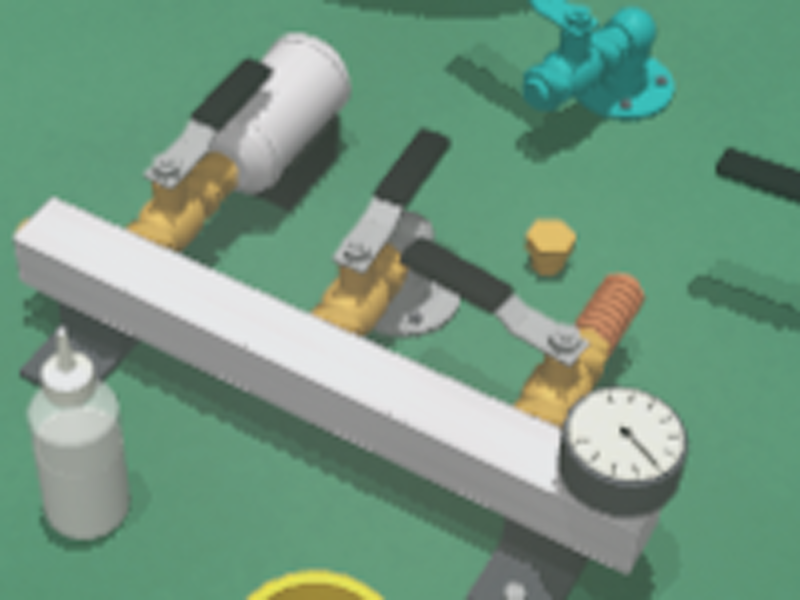

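View pics/sd.png

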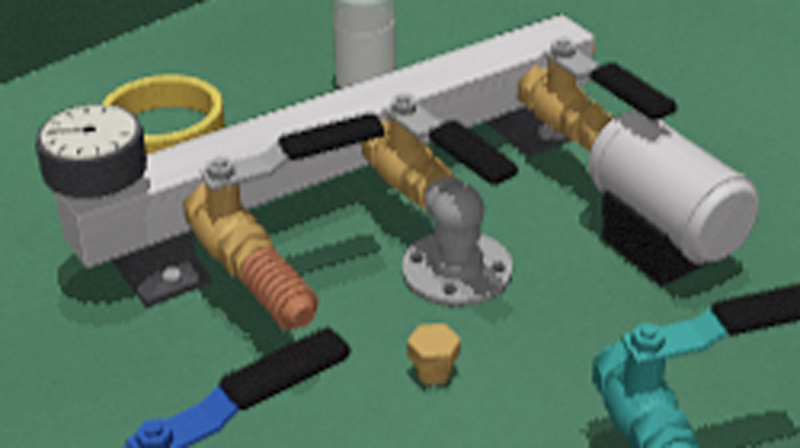

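```bash
cat > h.py <<'E'
import numpy as np
from scipy.optimize import least_squares
C={"scene":(432.19,320.26,204.16,np.array([[-0.3444,0.6591,-0.6686,1.2438],[0.9388,0.2478,-0.2392,0.2775],[0.008,-0.71,-0.7041,0.7944]])),
"side":(431.92,326.58,203.9,np.array([[-0.7115,-0.3873,0.5863,0.0464],[-0.7026,0.3866,-0.5974,0.5792],[0.0047,-0.837,-0.5472,0.5698]]))}
def proj(n,p):
    f,cx,cy,T=C[n]; q=T[:,:3].T@(np.array(p)-T[:,3]); return np.array([f*q[0]/q[2]+cx,f*q[1]/q[2]+cy])
def R(a): return np.array([[np.cos(a),-np.sin(a)],[np.sin(a),np.cos(a)]])
E
python3 - <<'E'
from h import *
st={"p":((281.5,193),(360.9,180)),"s":((329,212.5),(310.9,197.5)),"v":((381.5,235.5),(253.8,218.1))}
gr={"p":((298,173),(382.8,192.8)),"s":((343.3,192.5),(333.1,211.9)),"v":((354.3,218.3),(288.4,207.5))}
Y={"p":-.13,"s":0,"v":.13}
def res(x,z=None):
    r=[]
    for i,k in enumerate("psv"):
        b=x[:2]+R(x[2])@[0,Y[k]]
        a=x[2]-np.pi/2-x[3+i]
        g=b+.075*np.array([np.cos(a),np.sin(a)])
        for j,n in enumerate(("scene","side")):
            r+=[*(proj(n,[*b,x[6]])-st[k][j]),*(proj(n,[*g,.103])-gr[k][j])]
    return np.array(r)
s=least_squares(res,[.55,0,0,1.5,1.5,0,.1]); print(s.x.round(4)); print(res(s.x).round(1))
x=s.x
for k in"psv": print(k,(x[:2]+R(x[2])@[0,Y[k]]).round(4))
for n,(u,v) in {"scene":(377.5,212),"side":(320.5,276)}.items():
    f,cx,cy,T=C[n]; d=T[:,:3]@[(u-cx)/f,(v-cy)/f,1]; print("plug",T[:,3]+d*(.013-T[2,3])/d[2])
E
```

```text
[ 0.5969  0.0674 -0.1902  1.5691  1.5265  0.1624  0.0935]
[ 0.1 -0.9  0.8 -1.6 -1.2  0.2 -0.5 -1.6  0.1  0.2  0.7 -2.7 -1.   0.4
 -0.9 -1.5 -0.2 -0.2 -0.5 -2.5 -1.1  0.1  0.7 -2.4]
p [ 0.5723 -0.0603]
s [0.5969 0.0674]
v [0.6215 0.1951]
plug [0.47731291 0.15703684 0.013     ]
plug [0.47731209 0.15533031 0.013     ]
```

The fit residual is 1–3 px. The supply lever is at about 1.53 (open) and the vent lever at about 0.16. I'll traverse at height with the fingers closing.

```bash

python3 -m jog '0 .027 -.0295 0 0;0 .027 -.0295 0 0;0 .027 -.0295 0 0;0 .027 -.0295 0 0;0 .027 -.0295 0 0;0 .027 -.0295 0 0;0 .027 -.0295 0 0;0 .027 -.0295 0 0;0 .027 -.0295 0 0;0 .027 -.0295 0 0' 10
python3 -m jog '0 .027 -.0295 0 0;0 .027 -.0295 0 0;0 .027 -.0295 0 0;0 .027 -.0295 0 0;0 .027 -.0295 0 0;0 .027 -.0295 0 0;0 .027 -.0295 0 0;0 .027 -.0295 0 0;0 .027 -.0295 0 0;0 .027 -.0295 0 0'
python3 -m jog '0 0 0 0 -6.53;0 0 0 0 -6.53;0 0 0 0 -6.53;0 0 0 0 -6.53;0 0 0 0 -6.53;0 0 0 0 -6.53;0 0 0 0 -6.53;0 0 0 0 -6.53;0 0 0 0 -6.53;0 0 0 0 -6.53'
python3 - <<'E'
from plant import robot
import cv2,numpy as np
from scipy.spatial.transform import Rotation as Ro
s=robot.read_state();M=Ro.from_rotvec(s["orientation"]).as_matrix();print(s["tool_pos"],np.degrees(np.arctan2(M[1,0],M[0,0])),s["opening"],s["t"],s["q"])
c=robot.read_camera("wrist");cv2.imwrite("pics/w1.png",c["color"][:,:,::-1]);print(c["intrinsics"].tolist(),c["tool_from_camera"].round(4).tolist())
E
```

```text
t: 0.93
tool_pos: [0.3352, -0.2299, 0.3025]
orientation: [-3.119, -0.377, -0.0]
force: [0.7, -0.7, 0.3]
opening: 0.0309
gripper_force: 0.0
t: 1.77
tool_pos: [0.5272, 0.1212, 0.3022]
orientation: [3.119, 0.378, -0.001]
force: [1.0, -1.8, 0.2]
opening: 0.0006
gripper_force: 0.0
t: 2.6
tool_pos: [0.5266, 0.119, 0.3022]
orientation: [-2.416, -2.007, 0.001]
force: [0.9, 0.3, -0.3]
opening: 0.0005
gripper_force: 0.0
[0.52657473 0.11903123 0.30219413] 79.41954718146911 0.0004989308176593535 2.6 [ 1.27319111e-01 -3.12447883e-02  1.65620421e+00  1.95639044e-05
  1.51764384e+00  3.11981941e-01]
[[309.70691628693146, 0.0, 318.464081443958], [0.0, 309.70691628693146, 194.36741538991072], [0.0, 0.0, 1.0]] [[-0.0002, -0.9692, -0.2464, 0.0683], [1.0, -0.0003, 0.0003, 0.0002], [-0.0003, -0.2464, 0.9692, -0.0823], [0.0, 0.0, 0.0, 1.0]]
```

View pics/w1.png

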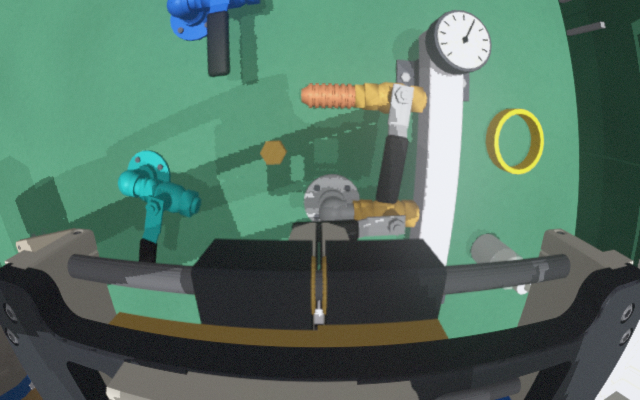

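The wrist view shows the vent stem bolt at (401,95), its grip from about (398,137) to (387,200), and the supply stem bolt at (396,224). The supply grip is hidden behind the fingers. I'll check these positions against the fit.

```bash
python3 - <<'E'
import numpy as np
from scipy.spatial.transform import Rotation as Ro
M=Ro.from_rotvec([-2.416,-2.007,.001]).as_matrix();p=np.array([.5266,.119,.3022])
T=np.array([[-0.0002,-0.9692,-0.2464,0.0683],[1.0,-0.0003,0.0003,0.0002],[-0.0003,-0.2464,0.9692,-0.0823]])
def pt(u,v,z):
    d=np.array([u-318.46,v-194.37]);r=np.hypot(*d);t=r/309.7
    d=M@T[:,:3]@np.array([*(d/r*np.sin(t)),np.cos(t)]);o=p+M@T[:,3]
    return (o+d*(z-o[2])/d[2]).round(4)
v=pt(401,95,.0935);s=pt(396,224,.0935);print("v",v,"s",s,v-s)
a=pt(398,137,.103);b=pt(387,200,.103);print(a,b,np.degrees(np.arctan2(*(b-a)[[1,0]])),"plug",pt(273,152,.026))
E
```

```text
v [0.6204 0.1946 0.0935] s [0.5976 0.0683 0.0935] [0.0228 0.1263 0.    ]
[0.6085 0.1561 0.103 ] [0.5896 0.0983 0.103 ] -108.10720742895458 plug [0.4796 0.1565 0.026 ]
```

```bash

python3 -m jog '0 0 0 .022 0;0 0 0 .022 0;0 0 0 .022 0;0 0 0 .022 0;0 0 0 .022 0;0 0 0 .022 0;0 0 0 0 0;0 -.006 0 0 0;0 -.006 0 0 0;0 -.0065 0 0 0'
python3 -m jog '0 -.00687 -.0013 0 -5;0 -.00687 -.0013 0 -5;0 -.00687 -.0013 0 -5;0 0 0 0 0'
python3 - <<'E'
from plant import robot
import cv2
c=robot.read_camera("side");cv2.imwrite("pics/s2.png",cv2.resize(c["color"][130:310,185:435,::-1],None,fx=3.2,fy=3.2))
E
```

```text
t: 3.48
tool_pos: [0.5243, 0.1004, 0.1727]
orientation: [2.422, 1.999, 0.003]
force: [-1.2, 0.3, -0.4]
opening: 0.0005
gripper_force: 0.0
t: 3.82
tool_pos: [0.5182, 0.0801, 0.1728]
orientation: [2.136, 2.301, 0.004]
force: [-0.2, 1.1, 0.7]
opening: 0.0003
gripper_force: 0.5
```

View pics/s2.png

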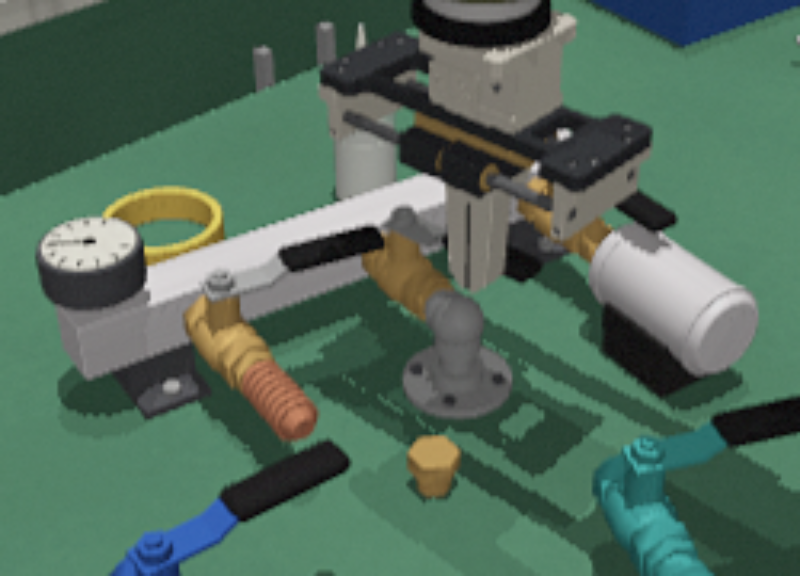

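The closed fingertips are at the supply lever's vent side. The view shows nothing else touched, so I'll carry on round the arc.

```bash

python3 -m jog '0 -.00687 -.0013 .0015 -5;0 -.00687 -.0013 .0015 -5;0 -.00687 -.0013 0 -5'
python3 -m jog '0 -.00687 -.0013 0 -5;0 -.00687 -.0013 0 -5;0 -.00687 -.0013 0 -5;0 -.00687 -.0013 0 -5'
python3 -m jog '0 -.00687 -.0013 0 -5;0 -.00687 -.0013 0 -5;0 -.00687 -.0013 0 -5;0 -.00687 -.0013 0 -5'
python3 - <<'E'
from plant import robot
import cv2
c=robot.read_camera("scene");cv2.imwrite("pics/s3.png",cv2.resize(c["color"][110:290,220:440,::-1],None,fx=3.2,fy=3.2))
E
```

```text
t: 4.12
tool_pos: [0.5173, 0.0605, 0.1691]
orientation: [1.821, 2.559, 0.004]
force: [-0.0, 4.9, 2.7]
opening: 0.0003
gripper_force: 2.7
t: 4.45
tool_pos: [0.5245, 0.0335, 0.169]
orientation: [-1.349, -2.837, -0.002]
force: [-4.2, 5.0, 4.9]
opening: 0.0005
gripper_force: 3.3
t: 4.78
tool_pos: [0.5404, 0.0107, 0.1687]
orientation: [-0.836, -3.027, -0.0]
force: [-7.2, 3.6, 5.0]
opening: 0.0008
gripper_force: 3.6
```

View pics/s3.png

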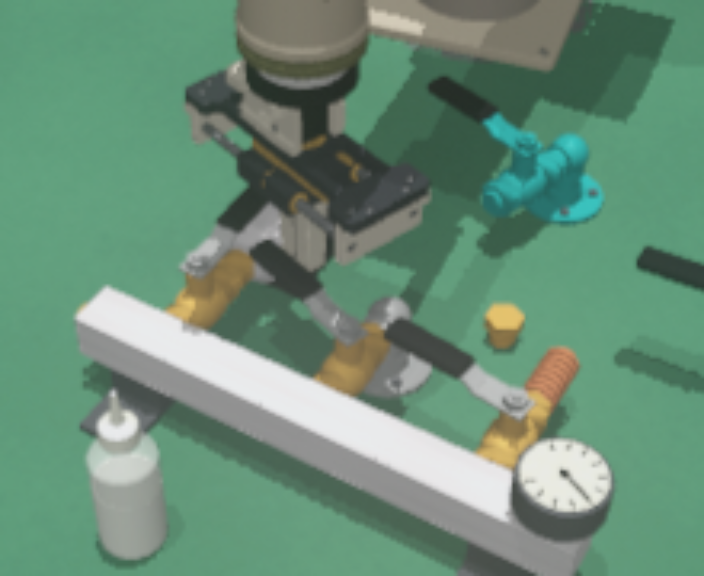

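The supply lever has followed to within about 20° of crosswise, with a push of about 8 N. I'll approach the stop slowly.

```bash

python3 -m jog '0 -.0041 -.0009 0 -3;0 -.0041 -.0009 0 -3;0 -.0041 -.0009 0 -3;0 -.0041 -.0009 0 -3;0 -.0041 -.0009 0 -3'
python3 -m jog '0 -.0014 -.0003 0 -1;0 -.0014 -.0003 0 -1;0 -.0014 -.0003 0 -1'
python3 -m jog '0 -.0014 -.0003 0 -1;0 -.0014 -.0003 0 -1'
```

```text
t: 5.25
tool_pos: [0.5569, -0.0019, 0.1684]
orientation: [-0.438, -3.109, 0.0]
force: [-6.0, 2.4, 4.8]
opening: 0.0006
gripper_force: 3.4
t: 5.5
tool_pos: [0.5607, -0.0039, 0.1684]
orientation: [-0.359, -3.12, 0.0]
force: [-6.3, 1.7, 4.4]
opening: 0.0003
gripper_force: 3.3
t: 5.67
tool_pos: [0.5625, -0.0049, 0.1683]
orientation: [-0.305, -3.123, 0.0]
force: [-15.4, 4.0, 12.9]
opening: 0.0004
gripper_force: 8.6
```

```bash

python3 -m jog '0 -.0007 0 0 0;0 0 0 0 0'
```

```text
t: 5.83
tool_pos: [0.5626, -0.0049, 0.1684]
orientation: [-0.306, -3.122, -0.0]
force: [-15.8, 3.0, 12.0]
opening: 0.0006
gripper_force: 8.0
```

The force steps up and the lever stops at the crosswise heading: it is at its stop. I'll back off, lift, and check.

```bash

python3 -m jog '0 .008 0 0 0;0 .009 0 0 0;0 .008 0 0 0;0 0 0 -.03 0;0 0 0 -.03 0;0 -.016 .0316 0 0;0 -.016 .0316 0 0;0 -.016 .0316 0 0;0 -.016 .0316 0 6.9;0 0 0 0 0'
python3 - <<'E'
from plant import robot
import cv2,numpy as np
a=robot.read_camera("scene")["color"][120:290,230:440,::-1];b=robot.read_camera("side")["color"][130:300,200:400,::-1]
cv2.imwrite("pics/s4.png",cv2.resize(np.hstack([a,b]),(800,332)))
E
```

```text
t: 6.67
tool_pos: [0.6283, 0.1159, 0.2271]
orientation: [0.499, 3.101, 0.003]
force: [0.4, 0.2, -0.1]
opening: 0.0003
gripper_force: 0.0
```

View pics/s4.png

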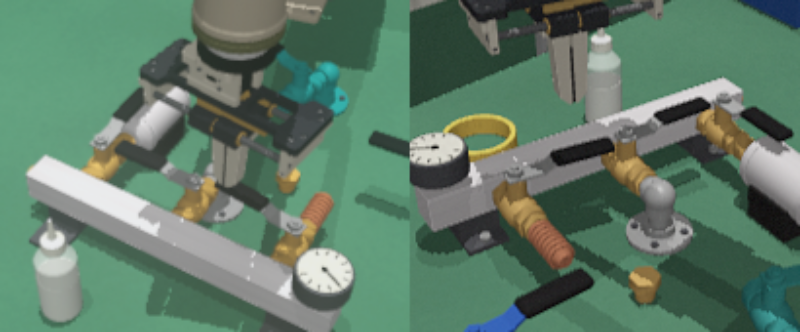

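The supply lever now lies crosswise, parallel to the bar, and nothing else has moved. Next I'll descend on the bar side of the vent lever and push it.

```bash

python3 -m jog '0 0 0 .02 0;0 0 0 .02 0;0 0 0 .018 0;0 0 0 0 0;0 .004 0 0 0;0 .004 0 0 0;0 .004 0 0 0'
python3 -m jog '0 .0064 -.0013 0 5;0 .0064 -.0013 0 5;0 .0064 -.0013 0 5;0 .0064 -.0013 0 5'
python3 -m jog '0 .0064 -.0013 0 5;0 .0064 -.0013 0 5;0 .0064 -.0013 0 5;0 .0064 -.0013 0 5'
```

```text
t: 7.35
tool_pos: [0.6157, 0.1148, 0.1718]
orientation: [0.486, 3.101, 0.001]
force: [6.8, -4.1, -1.5]
opening: 0.0003
gripper_force: 3.6
t: 7.68
tool_pos: [0.5909, 0.1204, 0.1719]
orientation: [1.023, 2.965, 0.0]
force: [2.2, -4.8, -1.0]
opening: 0.0001
gripper_force: 2.8
t: 8.02
tool_pos: [0.5688, 0.1345, 0.1718]
orientation: [1.523, 2.744, -0.001]
force: [-0.7, -7.5, 2.3]
opening: 0.0006
gripper_force: 3.0
```

```bash

python3 -m jog '0 .0064 -.0013 0 5;0 .0064 -.0013 0 5;0 .0064 -.0013 0 5;0 .0064 -.0013 0 5'
python3 -m jog '0 .0038 -.0008 0 3;0 .0038 -.0008 0 3;0 .0038 -.0008 0 3;0 .0038 -.0008 0 3'
python3 -m jog '0 .0026 -.0005 0 2;0 .0013 -.0003 0 1;0 .0013 -.0003 0 1'
python3 -m jog '0 .0013 -.0003 0 1;0 .0013 -.0003 0 1'
```

```text
t: 8.35
tool_pos: [0.5528, 0.1557, 0.1714]
orientation: [1.977, 2.439, -0.001]
force: [-3.0, -6.7, 2.7]
opening: 0.0002
gripper_force: 3.0
t: 8.68
tool_pos: [0.5474, 0.1705, 0.1711]
orientation: [2.219, 2.221, -0.002]
force: [-3.6, -5.4, 2.4]
opening: 0.001
gripper_force: 2.8
t: 8.93
tool_pos: [0.5463, 0.1759, 0.1709]
orientation: [2.294, 2.145, -0.002]
force: [-4.5, -4.9, 1.0]
opening: 0.0007
gripper_force: 2.6
t: 9.1
tool_pos: [0.5459, 0.1785, 0.1709]
orientation: [2.331, 2.105, -0.002]
force: [-5.2, -5.8, 1.9]
opening: 0.0005
gripper_force: 2.7
```

```bash

python3 -m jog '0 .0013 -.0003 0 1;0 .0013 -.0003 0 1;0 .0013 -.0003 0 1'
python3 -m jog '0 .0013 -.0003 0 1;0 .0013 -.0003 0 1'
python3 -m jog '0 .0012 0 0 0;0 .0012 0 0 0'
```

```text
t: 9.35
tool_pos: [0.5453, 0.1825, 0.1708]
orientation: [2.385, 2.043, -0.002]
force: [-4.4, -4.7, 2.3]
opening: 0.0003
gripper_force: 2.6
t: 9.52
tool_pos: [0.5451, 0.1852, 0.1708]
orientation: [2.421, 2.001, -0.002]
force: [-5.8, -4.1, 2.4]
opening: 0.0003
gripper_force: 2.7
t: 9.68
tool_pos: [0.5455, 0.1876, 0.1708]
orientation: [2.42, 2.002, -0.002]
force: [-5.6, -4.2, 1.5]
opening: 0.0005
gripper_force: 2.7
```

```bash

python3 -m jog '0 .0012 0 0 0;0 .0012 0 0 0'
python3 -m jog '0 .0010 0 0 0'
python3 -m jog '0 .0010 0 0 0'
```

```text
t: 9.85
tool_pos: [0.5457, 0.1889, 0.1707]
orientation: [2.419, 2.001, -0.006]
force: [-9.0, -14.4, 6.4]
opening: 0.0002
gripper_force: 7.9
t: 9.93
tool_pos: [0.5458, 0.1891, 0.1707]
orientation: [2.419, 2.001, -0.008]
force: [-9.1, -17.6, 8.1]
opening: 0.0004
gripper_force: 9.8
t: 10.02
tool_pos: [0.5458, 0.1893, 0.1707]
orientation: [2.419, 2.0, -0.01]
force: [-11.8, -21.2, 9.3]
opening: 0.0001
gripper_force: 11.9
```

The vent lever is at its stop: the force rises with no further motion. I'll back off, lift clear, and verify.

```bash

python3 -m jog '0 -.006 0 0 0;0 -.008 0 0 0;0 -.008 0 0 0;0 0 0 -.03 0;0 0 0 -.04 0;0 0 0 -.04 0;0 0 0 -.04 0;0 0 0 0 0;0 0 0 0 0'
python3 -m jog '0 -.03 -.03 0 0;0 -.03 -.03 0 0;0 -.03 -.03 0 0;0 -.03 -.03 0 0;0 0 0 0 0;0 0 0 0 0'
python3 - <<'E'
from plant import robot
import cv2,numpy as np
a=robot.read_camera("scene")["color"][120:290,230:440,::-1];b=robot.read_camera("side")["color"][130:300,200:410,::-1]
cv2.imwrite("pics/s5.png",cv2.resize(np.hstack([a,b]),(800,324)))
E
```

```text
t: 10.77
tool_pos: [0.5444, 0.171, 0.3244]
orientation: [2.418, 2.0, 0.012]
force: [0.6, -0.6, -1.0]
opening: 0.0004
gripper_force: 0.0
t: 11.27
tool_pos: [0.4034, 0.0764, 0.3186]
orientation: [-2.422, -2.0, -0.0]
force: [1.0, -0.3, -0.6]
opening: 0.0003
gripper_force: 0.0
```

View pics/s5.png

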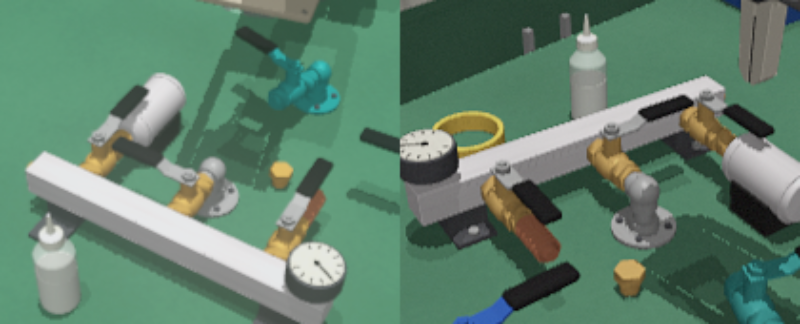

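The supply lever is crosswise and the vent lever is in line over its silencer. The part valve, bottle, tape and plug look unmoved, so I'm handing in the job.

```bash
python3 -c "
from plant import robot
print(robot.close_job())"
```

```text
the job is handed in; nothing more can be done
None
```

I pushed the supply valve fully shut and then the vent valve fully open, each up to its stop. Nothing else looked disturbed in the last pictures, and I handed the job in at about 11 s.

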